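Screw down the drying box lid and start it

ROBOT

A 6-joint arm with a two-finger parallel gripper is mounted at the origin on the work surface. World frame = base frame: x ahead of the robot, y to its left, z up, the work surface at z = 0. Lengths are in m, angles in rad, forces in N, time in s.
With the tool pointing down it reaches from about 0.425 to 0.95 m from the base axis. Payload 3.5 kg.
Tool frame: the origin (TCP) lies midway between the tips of the shut fingers; the grasp point (between the pads) lies 19 mm behind it (ctrl.pinch_z is the distance from the TCP to the grasp point, in m); z points along the fingers, y is the line along which they close (so a half turn about z gives the same grasp; the last joint's range is limited). The gripper opens to 85 mm and grips with 20 to 120 N. Pads are 22 mm wide; open, the fingers measure 114 mm over their backs; the gripper's body (76 mm by 85 mm) begins 54 mm behind the grasp point. The pads swing forward as they close: fully open they stand 13 mm farther back than shut.
Start: joints at [1.194, 0.286, 1.577, -0, 1.279, -0.15], TCP at [0.152, 0.658, 0.231] pointing down, gripper open.
Joint ranges: [-2.77, 2.77], [-0.9, 2.22], [0.21, 2.48], [-1.53, 4.67], [0.24, 2.81], [-2.84, 2.84]. Speed limits (rad/s): [2.79, 2.79, 3.14, 3.14, 3.14, 3.14].

INTERFACE

Orientations are given as a unit quaternion [x, y, z, w].
In Python, from plant import get_state, viewer, sign_off, ctrl gives the robot as it stands. The module is installed in compiled form; this text tells all that it offers.
- The arm moves only by the shell command python3 -m handwheel 'ROWS' [FORCE]. ROWS is JSON, a list that holds one entry, the list of rows, each a list of 5 numbers: the finger opening in m, from 0 to 0.0854, then the shift along the tool's x, y, z in m, then the turn about the tool's z in degrees. In form: [[[claw, x, y, z, spin], ...]]. A call has 1 to 12 rows; each row shifts and turns the commanded pose from where the row before left it, along the tool's axes as they then stand; what a row does not reach is not made up. A row lasts 1/12 s, in which the tool goes at most 41.7 mm and 7.16 degrees, less where a joint would pass 70% of its speed; a pose out of reach is approached as far as the arm can. A call is refused whole if a number of a shift passes 0.0417 or a number of a turn 7.16, either way. A call with a gripper value outside its range is refused whole. The fingers move at their own pace and stop on an object; FORCE is the grip in N (left out, the last holds). Time passes only in rows, so rows that do not move let the fingers close. It gives the time, the measured TCP pose, the force, the opening and the grip force at its end, in the units of the state.
- get_state(): the state, without advancing time (a new reading comes with each control period).
- viewer.read_camera(name): name is "scene" or "side" or "wrist"; returns the picture (420x560x3 uint8, blue, green, red); there is no depth.
- viewer.camera_params(name): a dict with "fov_y" (degrees; the focal length in pixels is half the picture's height over the tangent of half this angle, whatever the lens; pixels are square), "cx", "cy" (the principal point, pixels), "xyz" and "attitude" of the camera in the world; the wrist camera has in their place "hand_eye" (4x4, takes a point from camera to tool coordinates, whose origin is the TCP and whose axes are the flange's). Camera axes: x right, y up, looking along -z (the intrinsics and any distortion apply to the point x, -y, -z); pixel columns grow to the right and rows downward; lengths in m; the calibration is good to about 2 mm. A picture is of the moment at which its call begins: read the wrist's pose just before it. camera_params takes no time and is no camera call.
- sign_off(): hands the job in; it is judged then, once.
Trained networks look in the newest picture that a camera, given by its name, has taken for a name from the list of things; names that differ only in an ending like _2 or _b are one class to them, and where a whole thing is asked for, a point or a joint stands for the part that bears it (a point fixed in the world has none). Each returns a list of dicts, best first, with "confidence" (0 to 1); they miss things now and then, are a little off and sometimes report something else, mostly with a low value. They report only what shows in the picture. A call takes as long as a camera call.
- viewer.look_for(camera, name): "extent" ([left, top, width, height] as shares, 0 to 1, of the picture: columns of its width, rows of its height, round what is visible of it).
- viewer.outline_of(camera, name): "mask" (420x560 bool, what is visible of it) and "extent" ([left, top, width, height] as shares, 0 to 1, of the picture: columns of its width, rows of its height, round what is visible of it).
- viewer.pinpoint(camera, name): "xy" ([column, row] as shares, 0 to 1, of the picture: columns of its width, rows of its height: a listed point, or the origin of a listed thing).
The state is a dict: "time": time; "qpos": joint angles; "dq": joint speeds; "joint_efforts": joint torques, N m; "eef_pos": TCP position; "tcp_rot": TCP orientation; "contact_force": force on the tool from outside, world axes, zero at the start; "wrist_torque": the same for the moment, N m; "opening": opening from 0.0 (shut) to 1.0 (fully open); "finger_force": force on a finger pad.
Only numpy, scipy, OpenCV 4.12 (cv2) and the standard library are available. Lean on these libraries where they do the work, as an engineer would, in place of code of your own. Each camera call takes 0.05 s, during which the arm holds its last target. There are 200 camera calls.

TASK

Close the white drying box for the night: push the wings of its loose blue wing screw round clockwise (seen from above) with light fingertip strokes until the screw is fully home and the lid is down, then press the green start button on the box all the way down and let it come back up. Use the fingertips only: do not pinch the screw or force it, do not press the button before the lid is screwed down, and leave the loose things around the box where they are.

Things in the scene. Friction and masses are not known exactly. Their poses are not given: they have to be found in the camera images.
- dryer: white drying box, fixed; origin on the table right under the screw's axis, z up; x from -55 to +100 mm, y +-70. Front top at 85 mm height carries the grey lid (10 mm thick, x -47 to +33, y +-62) with the blue wing screw upright in it. Behind, a raised console (x 38 to 100, top at 118 mm) holds the green button; no finger fits between console and screw, so strokes go round the -x side
- wing_screw (a joint): angle of the wing screw, rad: 0 = home at its hard stop, lid down; q = q rad still to turn clockwise seen from above (starts 5 to 9.5). At 0 the wings lie along the box's y axis, at q turned q counter-clockwise from there. Friction 0.04 N m (about 2 N at a wing); stays where left. Lid and screw sink together 0.796 mm per rad (5 mm a turn); pushing the lid down does not move them
- screw_mid (a point): point on the screw's vertical axis at mid-height of the wings, turning with it (z up, y along the wings). Two flat upright wings, 6 mm thick, reach 30 mm either way from the axis and are 22 mm high (11 above and below this point); hub of 10 mm radius, its top 5 mm above this point. The lid's top is 17 mm below this point, which is at 112 mm height when the screw is home
- start_top (a point): centre of the top face of the green push button (26 mm across) on the console, 69 mm behind the screw's axis (box +x); it is pressed straight down
- start (a joint): button travel in m: 0 = up, 0.006 = fully down; springs back; about 5 N to push it fully down. Counts as pressed above 0.0045
- orange_tray: orange battery tray, 120 x 85 x 22 mm, loose on the table, origin under its centre; leave alone
- brown_tray: brown battery tray of the same size stacked on the orange one; leave alone
- vase: blue ceramic vase, 94 mm across and 145 mm tall, loose, origin under its centre; leave alone
- mug: white mug, 80 mm across and 90 mm tall, loose; leave alone
- drops: small white drops bottle, 32 mm across and 65 mm tall, loose, in front of the box; leave alone
- aid_case: black hearing-aid case, 70 x 50 x 24 mm, loose, in front of the box; leave alone

How it is judged:
On the way, in this order (a step that is already met when the one before it is completed fails the run):
1. the wing screw is turned home (value of joint wing_screw below 0.2 rad), for 0.2 s.
2. the start button is pressed (value of joint start above 0.0045 m), for 0.05 s.
At the end, for the whole second after the job is handed in: the screw is within 0.2 rad of fully home, the button has been pressed after that and is up again (under 1.5 mm), and every loose thing is within 15 mm of where it started (value of joint wing_screw below 0.2 rad and value of joint start below 0.0015 m and distance of each of orange_tray, brown_tray, vase, mug, drops, aid_case from where it was at the start of the episode below 0.015 m); the robot touches nothing.
It fails at once if the button is pressed before the screw is home (value of joint start above 0.003 m and value of joint wing_screw above 0.25 rad).
It fails at once if the screw is pinched or forced (more than 30 N on it) (contact force between the fingers and wing_screw above 30 N).
It fails at once if a tray, the vase, the mug, the bottle or the case is shifted, lifted or carried (distance of any of orange_tray, brown_tray, vase, mug, drops, aid_case from where it was at the start of the episode above 0.015 m).
It also fails if it takes over 72 s, if anything falls off the work surface, if the arm or the gripper's body presses on something with over 40 N, if the wrist force passes 120 N, or if a joint passes its speed limit or range.

## Working session

There is one attempt and no reset: what is moved stays moved. The work goes in short steps, Python scripts to look and compute and a shell command to move; the robot and the scene stay as the last step left them, time stands still between calls to the robot, and variables do not carry over. Pictures are saved under pics/ and viewed, at most 10 in all, crops included, and the job is handed in when it is done.

```bash
mkdir -p pics
cat > h.py <<'E'
import numpy as np, cv2
from scipy.spatial.transform import Rotation as R
from plant import get_state, viewer, sign_off, ctrl
def cam(name):
    p=viewer.camera_params(name); f=210/np.tan(np.radians(p['fov_y'])/2)
    if 'hand_eye' in p:
        s=get_state(); T=np.eye(4); T[:3,:3]=R.from_quat(s['tcp_rot']).as_matrix(); T[:3,3]=s['eef_pos']
        T=T@np.array(p['hand_eye']); return p,f,T[:3,:3],T[:3,3]
    a=np.array(p['attitude']); M=R.from_quat(a).as_matrix() if a.size==4 else a.reshape(3,3)
    return p,f,M,np.array(p['xyz'])
def ray(c,uv):
    p,f,M,o=c; d=M@np.array([(uv[0]-p['cx'])/f,-(uv[1]-p['cy'])/f,-1]); return o,d
def atz(c,uv,z):
    o,d=ray(c,uv); return o+d*(z-o[2])/d[2]
def proj(c,P):
    p,f,M,o=c; q=M.T@(np.array(P)-o); return np.array([p['cx']+f*q[0]/-q[2], p['cy']-f*q[1]/-q[2]])
def tri(rays):
    A=0;b=0
    for o,d in rays:
        d=d/np.linalg.norm(d);Q=np.eye(3)-np.outer(d,d);A=A+Q;b=b+Q@o
    return np.linalg.solve(A,b)
E
python3 - <<'E'
from h import *
s=get_state();print(s['time'],s['eef_pos'],s['tcp_rot'],ctrl.pinch_z)
C={}
for n in('scene','side','wrist'):
    C[n]=cam(n); print(n,{k:np.round(v,3).tolist() if not isinstance(v,str) else v for k,v in C[n][0].items()})
    im=viewer.read_camera(n); cv2.imwrite(f'pics/{n}0.png',im)
pts={}
for n in C:
    for k in('screw_mid','start_top','dryer','drops','aid_case','mug','vase','orange_tray'):
        r=viewer.pinpoint(n,k)
        if r: 
            uv=np.array(r[0]['xy'])*[560,420]; print(n,k,uv.round(1),round(r[0]['confidence'],2))
            if r[0]['confidence']>.4: pts.setdefault(k,[]).append(ray(C[n],uv))
for k,v in pts.items():
    if len(v)>1: print(k,tri(v).round(4))
E
python3 -c "
import cv2,numpy as np
cv2.imwrite('pics/a.png',cv2.resize(np.hstack([cv2.imread('pics/scene0.png'),cv2.imread('pics/side0.png')]),(800,300)))"
```

```text
0.0 [0.15150688 0.65711192 0.22995276] [ 1.13175310e-01  9.93574354e-01 -1.11781635e-03 -3.19564555e-04] 0.0187
scene {'fov_y': 42.24, 'cx': 277.24, 'cy': 206.393, 'xyz': [1.08, -0.412, 1.218], 'attitude': [0.249, 0.119, 0.437, 0.856]}
side {'fov_y': 42.266, 'cx': 279.094, 'cy': 206.604, 'xyz': [0.424, -1.163, 0.861], 'attitude': [0.475, -0.028, -0.037, 0.879]}
wrist {'fov_y': 65.617, 'cx': 279.636, 'cy': 208.28, 'hand_eye': [[0.002, 0.954, 0.301, 0.078], [1.0, -0.002, -0.0, 0.0], [0.0, 0.301, -0.954, -0.143], [0.0, 0.0, 0.0, 1.0]]}
scene screw_mid [298.6 201.6] 0.64
scene start_top [326.8 214.1] 0.57
scene dryer [301.  228.2] 0.78
scene drops [274.1 195.4] 0.73
scene aid_case [248.1 216.2] 0.62
scene mug [211.2 354.8] 0.89
scene vase [384.6 161.5] 0.64
side screw_mid [283.2 185.5] 0.41
side start_top [303.1 174.7] 0.57
side dryer [279.9 227.6] 0.96
side drops [239.3 225.8] 0.7
side aid_case [246.2 241.3] 0.58
side mug [364.  317.4] 0.62
side vase [280.8 335.1] 0.73
side orange_tray [282.2 343. ] 0.97
screw_mid [0.5575 0.0508 0.1303]
start_top [0.6197 0.085  0.1361]
dryer [ 0.554   0.07   -0.0191]
drops [ 0.4397  0.066  -0.0032]
aid_case [ 0.4575 -0.0308  0.0124]
mug [ 0.7054 -0.303  -0.0063]
vase [ 0.488   0.3995 -0.4507]
```

View pics/scene0.png

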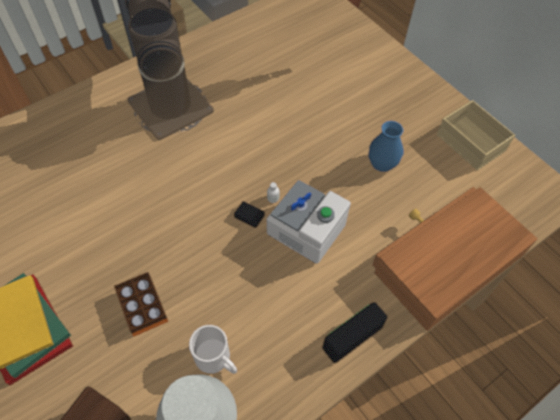

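View pics/side0.png

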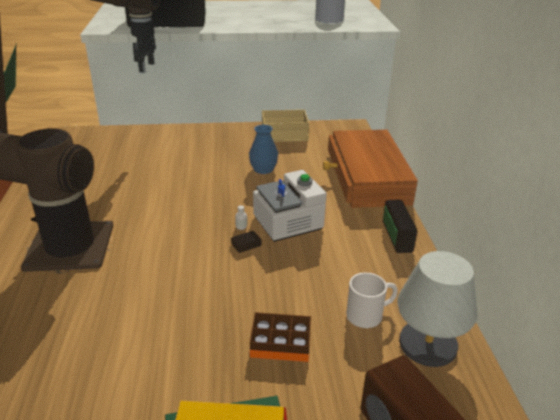

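Both pictures show the white box near the centre (scene: screw at about 299,202, button at 327,214; side: 283,186 and 304,178). The bottle and the case stand in front of it, and the vase behind. I'll move above the box with the fingers shut.

```bash
python3 -m handwheel '[[[0,-0.0265,-0.025,-0.004,0],[0,-0.0265,-0.025,-0.004,0],[0,-0.0265,-0.025,-0.004,0],[0,-0.0265,-0.025,-0.004,0],[0,-0.0265,-0.025,-0.004,0],[0,-0.0265,-0.025,0,0],[0,-0.0265,-0.025,0,0],[0,-0.0265,-0.025,0,0],[0,-0.0265,-0.025,0,0],[0,-0.0265,-0.025,0,0],[0,-0.0265,-0.025,0,0],[0,-0.0265,-0.025,0,0]]]'
python3 -m handwheel '[[[0,-0.0265,-0.025,0,0],[0,-0.0265,-0.025,0,0],[0,-0.0265,-0.025,0,0],[0,-0.0265,-0.025,0,0],[0,-0.0265,-0.025,0,0],[0,-0.0265,-0.025,0,0],[0,0,0,0,7],[0,0,0,0,7],[0,0,0,0,7],[0,0,0,0,7],[0,0,0,0,7],[0,0,0,0,7]]]'
python3 -m handwheel '[[[0,0,0,0,0],[0,0,0,0,0]]]'
cat > look.py <<'E'
from h import *
import sys
t=sys.argv[1]
s=get_state();print(s['time'],s['eef_pos'].round(4) if hasattr(s['eef_pos'],'round') else s['eef_pos'],np.round(s['qpos'],3))
X=R.from_quat(s['tcp_rot']).as_matrix();print('tool x az',np.degrees(np.arctan2(X[1,0],X[0,0])),'z',X[:,2].round(4))
C=cam('wrist');im=viewer.read_camera('wrist');cv2.imwrite(f'pics/{t}.png',im)
for k,z in(('screw_mid',.117),('start_top',.13),('drops',0),('aid_case',0),('dryer',0)):
    for r in viewer.pinpoint('wrist',k)[:1]:
        uv=np.array(r['xy'])*[560,420];print(k,uv.round(1),round(r['confidence'],2),atz(C,uv,z).round(4))
r=viewer.outline_of('wrist','wing_screw')
if r:
    m=r[0]['mask'];print('mask',m.sum(),r[0]['confidence'],r[0]['extent']);np.save(f'pics/{t}m.npy',m)
E
python3 look.py w1
```

```text
time: 2.35
eef_pos: [0.3948, 0.2924, 0.2517]
tcp_rot: [0.113, 0.994, 0.0, 0.0]
contact_force: [1.0, 0.4, -0.3]
opening: 0.002
finger_force: 0.0
time: 3.35
eef_pos: [0.5154, 0.1119, 0.2515]
tcp_rot: [0.465, 0.886, 0.0, 0.0]
contact_force: [-0.7, 0.3, -0.6]
opening: -0.0
finger_force: 0.0
time: 3.52
eef_pos: [0.5154, 0.112, 0.2514]
tcp_rot: [0.46, 0.888, 0.0, 0.0]
contact_force: [-0.3, -0.6, -0.6]
opening: -0.001
finger_force: 0.0
3.5167 [0.5154 0.112  0.2514] [ 0.021 -0.058  1.916 -0.     1.284 -0.593]
tool x az 125.18205000756782 z [ 2.e-04 -0.e+00 -1.e+00]
screw_mid [280.4 265.6] 0.52 [0.5542 0.058  0.117 ]
start_top [353.7 294.1] 0.58 [0.6227 0.0789 0.13  ]
drops [205.4 174.2] 0.55 [0.4422 0.0569 0.    ]
aid_case [179.7 229.8] 0.92 [ 0.4532 -0.025   0.    ]
dryer [281.6 222. ] 0.94 [0.5548 0.0601 0.    ]
mask 233 0.74 [0.4914, 0.5571, 0.0441, 0.0529]
```

View pics/w1.png

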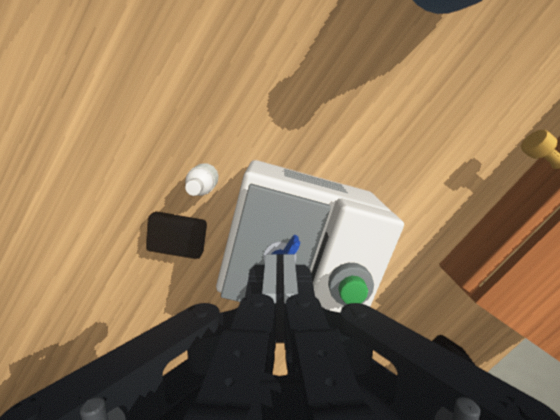

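The wrist view shows the lid at about (270,235), the button at (353,290), the bottle at (202,180) and the case at (177,235). The fingers hide the screw, so I'll back off along tool -x and look again.

```bash
python3 -m handwheel '[[[0,-0.03,0,0,0],[0,-0.03,0,0,0],[0,0,0,0,0],[0,0,0,0,0]]]'; python3 look.py w2
python3 - <<'E'
import cv2;im=cv2.imread('pics/w2.png');cv2.imwrite('pics/w2c.png',cv2.resize(im[80:280,180:440],(780,600),interpolation=cv2.INTER_CUBIC))
E
```

```text
time: 4.2
eef_pos: [0.5502, 0.0619, 0.2512]
tcp_rot: [0.462, 0.887, 0.0, -0.0]
contact_force: [-0.9, 0.1, 0.2]
opening: -0.003
finger_force: 0.0
4.2 [0.5502 0.0619 0.2512] [-0.071  0.004  1.856  0.     1.282 -0.681]
tool x az 124.90408778814455 z [-5.e-04  2.e-04 -1.e+00]
screw_mid [280.5 202.6] 0.93 [0.553  0.0588 0.117 ]
start_top [359.9 228.9] 0.64 [0.6209 0.082  0.13  ]
drops [203.7 121.3] 0.86 [0.4425 0.0601 0.    ]
aid_case [174.6 185.4] 0.85 [ 0.4526 -0.0267  0.    ]
dryer [281.7 173.4] 0.93 [0.5528 0.0619 0.    ]
mask 871 0.73 [0.4691, 0.4038, 0.0693, 0.1579]
```

View pics/w2c.png

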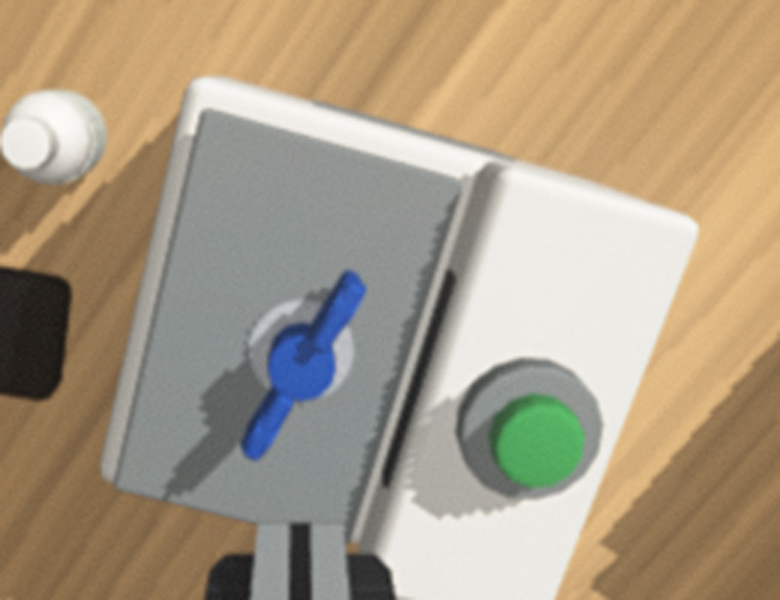

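The close crop shows the wings from (350,275) to (253,455) round the hub at (302,360). The lid's front edge runs from (207,112) to (118,487), and the button is at (540,440), all in crop pixels.

Run:
```python
from h import *
C=cam('wrist'); o=lambda u,v:(180+u/3,80+v/3)
P=lambda u,v,z:atz(C,o(u,v),z)[:2]
az=lambda d:np.degrees(np.arctan2(d[1],d[0]))
a,b=P(207,112,.1),P(118,487,.1); print('lid front corners',a,b,np.linalg.norm(a-b),'y az',az(a-b))
print('lid top edge az(x)',az(P(460,178,.1)-a))
w1,w2=P(350,275,.128),P(253,455,.128);print('wing',az(w1-w2),np.linalg.norm(w1-w2),(w1+w2)/2)
print('hub',P(302,362,.122),'button',P(540,441,.132), az(P(540,441,.132)-P(302,362,.122)),np.linalg.norm(P(540,441,.132)-P(302,362,.122)))
print('console edge az',az(P(697,225,.118)-P(505,160,.118)))
```

```text
lid front corners [0.488237   0.10365225] [ 0.52973639 -0.01152753] 0.12242786653558475 y az 109.81414208844147
lid top edge az(x) 20.96279663185074
wing 97.86187159315404 0.05999933576015092 [0.55011933 0.0627665 ]
hub [0.55062109 0.06301778] button [0.61828568 0.08542627] 18.32332586976856 0.0712785853131375
console edge az 17.20946372018092
```

Box yaw is about 19.5°, the axis is at (0.552, 0.061), and q is about 6.08 (or 9.22). I'll spin the fist so tool x is the push direction, then lower it behind the -y wing.

```bash
python3 -m handwheel '[[[0,0,0,0,-7],[0,0,0,0,-7],[0,0,0,0,-7],[0,0,0,0,-7],[0,0,0,0,-7],[0,0,0,0,-7],[0,0,0,0,-7],[0,0,0,0,-7],[0,0,0,0,-7],[0,-0.011,-0.014,0,0],[0,-0.011,-0.014,0,0]]]'
python3 -m handwheel '[[[0,0,0,0.03,0],[0,0,0,0.03,0],[0,0,0,0.03,0],[0,0,0,0.01,0],[0,0,0,0,0]]]'
cat > st.py <<'E'
from h import *
ax=np.array([.552,.061]);yaw=np.radians(19.5)
s=get_state();X=R.from_quat(s['tcp_rot']).as_matrix();p=np.array(s['eef_pos']);d=ax-p[:2]
a=np.degrees(np.arctan2(X[1,0],X[0,0]))
print('t',s['time'],'z',p[2].round(4),'axis in tool mm',(1e3*(X[:2,:2].T@d)).round(1),'box',(1e3*np.array([-d@[np.cos(yaw),np.sin(yaw)],-d@[-np.sin(yaw),np.cos(yaw)]])).round(1),'az',a.round(1),'F',np.round(s['contact_force'],1),'tq',np.round(s['wrist_torque'],2),'q6',round(s['qpos'][5],2))
E
python3 st.py
```

```text
time: 5.47
eef_pos: [0.5753, 0.0389, 0.2516]
tcp_rot: [-0.071, 0.997, 0.0, 0.0]
contact_force: [-0.5, 0.0, -0.2]
opening: -0.001
finger_force: 0.0
time: 5.88
eef_pos: [0.5729, 0.0387, 0.1477]
tcp_rot: [-0.07, 0.998, 0.001, -0.004]
contact_force: [0.2, -0.2, -1.1]
opening: -0.001
finger_force: 0.0
t 5.8833 z 0.1477 axis in tool mm [17.6 25. ] box [ 12.3 -28. ] az -172.0 F [ 0.2 -0.2 -1.1] tq [-0.01  0.04 -0.02] q6 -1.82
```

```bash
python3 -m handwheel '[[[0,-0.003,-0.002,0,0],[0,0,0,0.015,0],[0,0,0,0.015,0],[0,0,0,0.007,0],[0,0,0,0,0]]]';python3 st.py
```

```text
time: 6.3
eef_pos: [0.5789, 0.0366, 0.1146]
tcp_rot: [-0.07, 0.998, -0.0, -0.0]
contact_force: [-0.4, -0.2, 0.5]
opening: 0.0
finger_force: 0.0
t 6.3 z 0.1146 axis in tool mm [23.3 27.9] box [ 17.3 -31.9] az -172.0 F [-0.4 -0.2  0.5] tq [-0.05  0.01  0.04] q6 -1.82
```

```bash
python3 -m handwheel '[[[0,0.003,0,0.003,0],[0,0.005,0,0,0],[0,0.0034,-0.0015,0,7],[0,0.0034,-0.0015,0,7],[0,0.0034,-0.0015,0,7],[0,0.0034,-0.0015,0,7],[0,0.0034,-0.0015,0,7],[0,0.0034,-0.0015,0,7]]]';python3 st.py
```

```text
time: 6.97
eef_pos: [0.5503, 0.0295, 0.1126]
tcp_rot: [0.295, 0.955, -0.0, 0.002]
contact_force: [1.5, -1.4, -1.8]
opening: 0.003
finger_force: 0.8
t 6.9667 z 0.1126 axis in tool mm [16.3 27. ] box [-12.1 -29.1] az 145.7 F [ 1.5 -1.4 -1.8] tq [-0.15 -0.22 -0.04] q6 -1.1
```

```bash
python3 -m handwheel '[[[0,0.0034,-0.0015,0,7],[0,0.0034,-0.0015,0,7],[0,0.0034,-0.0015,0,7],[0,0.0034,-0.0015,0,7],[0,0.0034,-0.0015,0,7],[0,0.0034,-0.0015,0,7],[0,0.0034,-0.0015,0,7],[0,0.0034,-0.0015,0,7],[0,0.0034,-0.0015,0,7]]]';python3 st.py;  python3 -m handwheel '[[[0,0.0034,-0.0015,0,7],[0,0.0034,-0.0015,0,7],[0,0.0034,-0.0015,0,7],[0,0.0034,-0.0015,0,7],[0,0.0034,-0.0015,0,7],[0,0.0034,-0.0015,0,7],[0,0.0034,-0.0015,0,7],[0,0.0034,-0.0015,0,7],[0,0.0034,-0.0015,0,7],[0,0.0034,-0.0015,0,7]]]';python3 st.py
```

```text
time: 7.72
eef_pos: [0.5248, 0.0491, 0.1123]
tcp_rot: [0.751, 0.66, 0.0, 0.001]
contact_force: [0.8, -2.4, -1.1]
opening: -0.0
finger_force: 1.1
t 7.7167 z 0.1123 axis in tool mm [15.3 25.5] box [-29.6  -2.1] az 82.7 F [ 0.8 -2.4 -1.1] tq [-0.37 -0.07 -0.1 ] q6 0.03
time: 8.55
eef_pos: [0.533, 0.0831, 0.112]
tcp_rot: [0.994, 0.11, -0.0, 0.001]
contact_force: [-0.8, -2.6, -0.2]
opening: -0.004
finger_force: 0.9
t 8.55 z 0.112 axis in tool mm [13.7 25.7] box [-10.6  27.2] az 12.7 F [-0.8 -2.6 -0.2] tq [-0.27  0.3  -0.07] q6 1.32
```

```bash
python3 -m handwheel '[[[0,-0.006,0,0,0],[0,0,0,-0.025,0],[0,0,0,-0.02,0],[0,-0.0031,0.0026,0,-7],[0,-0.0031,0.0026,0,-7],[0,-0.0031,0.0026,0,-7],[0,-0.0031,0.0026,0,-7],[0,-0.0031,0.0026,0,-7],[0,-0.0031,0.0026,0,-7],[0,-0.0031,0.0026,0,-7],[0,-0.0031,0.0026,0,-7],[0,-0.0031,0.0026,0,-7]]]' >/dev/null;python3 -m handwheel '[[[0,-0.0031,0.0026,0,-7],[0,-0.0031,0.0026,0,-7],[0,-0.0031,0.0026,0,-7],[0,-0.0031,0.0026,0,-7],[0,-0.0031,0.0026,0,-7],[0,-0.0031,0.0026,0,-7],[0,-0.0031,0.0026,0,-7],[0,-0.0031,0.0026,0,-7],[0,-0.0031,0.0026,0,-7],[0,-0.0031,0.0026,0,-7],[0,-0.0031,0.0026,0,-7],[0,-0.0031,0.0026,0,-7]]]' >/dev/null; python3 -m handwheel '[[[0,-0.0031,0.0026,0,-7],[0,-0.0031,0.0026,0,-7],[0,-0.0031,0.0026,0,-7],[0,-0.0031,0.0026,0,-7],[0,0,0,0,0],[0,0,0,0,0]]]';python3 st.py
```

```text
time: 11.05
eef_pos: [0.5759, 0.037, 0.157]
tcp_rot: [-0.069, 0.998, -0.0, 0.0]
contact_force: [-0.4, 0.0, -0.1]
opening: -0.002
finger_force: 0.0
t 11.05 z 0.157 axis in tool mm [20.4 27.1] box [ 14.5 -30.6] az -172.0 F [-0.4  0.  -0.1] tq [ 0.07  0.01 -0.01] q6 -1.82
```

```bash
python3 -m handwheel '[[[0,-0.002,0,0.02,0],[0,0,0,0.015,0],[0,0,0,0.013,0],[0,0,0,0,0],[0,0,0,0,0]]]';python3 st.py; python3 -m handwheel '[[[0,0.004,0,0,0],[0,0.004,0,0,0],[0,0.0034,-0.0015,0,7],[0,0.0034,-0.0015,0,7],[0,0.0034,-0.0015,0,7],[0,0.0034,-0.0015,0,7],[0,0.0034,-0.0015,0,7],[0,0.0034,-0.0015,0,7]]]';python3 st.py
```

```text
time: 11.47
eef_pos: [0.5772, 0.0373, 0.1076]
tcp_rot: [-0.069, 0.998, 0.0, -0.001]
contact_force: [-0.2, 0.2, -0.0]
opening: 0.007
finger_force: 0.0
t 11.4667 z 0.1076 axis in tool mm [21.7 27. ] box [ 15.9 -30.8] az -172.0 F [-0.2  0.2 -0. ] tq [-0.01  0.02  0.02] q6 -1.82
time: 12.13
eef_pos: [0.5497, 0.0303, 0.1095]
tcp_rot: [0.295, 0.955, 0.0, 0.002]
contact_force: [1.2, -0.9, -1.4]
opening: 0.001
finger_force: 0.9
t 12.1333 z 0.1095 axis in tool mm [15.4 26.7] box [-12.5 -28.2] az 145.6 F [ 1.2 -0.9 -1.4] tq [-0.16 -0.3   0.01] q6 -1.1
```

```bash
python3 -m handwheel '[[[0,0.0034,-0.0015,0,7],[0,0.0034,-0.0015,0,7],[0,0.0034,-0.0015,0,7],[0,0.0034,-0.0015,0,7],[0,0.0034,-0.0015,0,7],[0,0.0034,-0.0015,0,7],[0,0.0034,-0.0015,0,7],[0,0.0034,-0.0015,0,7],[0,0.0034,-0.0015,0,7],[0,0.0034,-0.0015,0,7],[0,0.0034,-0.0015,0,7],[0,0.0034,-0.0015,0,7]]]'>/dev/null;python3 st.py; python3 -m handwheel '[[[0,0.0034,-0.0015,0,7],[0,0.0034,-0.0015,0,7],[0,0.0017,-0.0007,0,3.5],[0,0.0017,-0.0007,0,3.5],[0,0,0,0,0]]]';python3 st.py
```

```text
t 13.1333 z 0.1094 axis in tool mm [14.3 25.9] box [-28.    9.6] az 61.7 F [-0.4 -2.2 -0.1] tq [-0.44 -0.   -0.01] q6 0.42
time: 13.55
eef_pos: [0.5245, 0.0718, 0.1092]
tcp_rot: [0.937, 0.35, 0.0, 0.001]
contact_force: [-0.9, -1.2, -0.3]
opening: 0.001
finger_force: 0.8
t 13.55 z 0.1092 axis in tool mm [13.7 26.2] box [-22.3  19.4] az 41.0 F [-0.9 -1.2 -0.3] tq [-0.29  0.04 -0.03] q6 0.8
```

Next come small steps toward the expected stop (tool azimuth near 19°), with force checks.

```bash
python3 -m handwheel '[[[0,0.001,-0.0004,0,2],[0,0.001,-0.0004,0,2],[0,0.001,-0.0004,0,2],[0,0.001,-0.0004,0,2],[0,0.001,-0.0004,0,2],[0,0.001,-0.0004,0,2]]]'>/dev/null;python3 st.py; python3 -m handwheel '[[[0,0.001,-0.0004,0,2],[0,0.001,-0.0004,0,2],[0,0,0,0,0]]]'>/dev/null;python3 st.py;python3 -m handwheel '[[[0,0.001,-0.0004,0,2],[0,0.0,0,0,0]]]'>/dev/null;python3 st.py
```

```text
t 14.05 z 0.1091 axis in tool mm [13.3 26. ] box [-17.5  23.5] az 29.0 F [-1.3 -1.2  0.8] tq [-0.21  0.24 -0.04] q6 1.02
t 14.3 z 0.109 axis in tool mm [13.1 26. ] box [-15.5  24.7] az 25.1 F [-1.7 -1.4  1.6] tq [-0.17  0.21 -0.07] q6 1.09
t 14.4667 z 0.1089 axis in tool mm [12.9 26.1] box [-14.5  25.2] az 23.1 F [-0.8 -2.1  1. ] tq [-0.23  0.22  0.02] q6 1.13
```

```bash
for i in 1 2; do python3 -m handwheel '[[[0,0.001,-0.0004,0,2],[0,0.0,0,0,0]]]'>/dev/null;python3 st.py; done; for i in 1 2 3; do python3 -m handwheel '[[[0,0.0007,-0.0003,0,1],[0,0,0,0,0]]]'>/dev/null;python3 st.py; done
```

```text
t 14.6333 z 0.1088 axis in tool mm [12.7 26. ] box [-13.4  25.7] az 21.1 F [-1.  -0.7  1.4] tq [-0.13  0.24 -0.04] q6 1.16
t 14.8 z 0.1086 axis in tool mm [12.6 26.1] box [-12.4  26.2] az 19.1 F [-2.2 -1.5  0.6] tq [-0.1   0.21  0.01] q6 1.2
t 14.9667 z 0.1084 axis in tool mm [12.4 26.2] box [-11.7  26.5] az 18.0 F [-1.1 -1.   1.2] tq [-0.16  0.19 -0.  ] q6 1.22
t 15.1333 z 0.1084 axis in tool mm [12.1 26.2] box [-11.   26.7] az 17.0 F [-2.5 -1.4  0.4] tq [-0.15  0.23 -0.03] q6 1.24
t 15.3 z 0.1082 axis in tool mm [11.9 26.4] box [-10.3  27. ] az 16.0 F [-1.2 -0.6  1.2] tq [-0.21  0.2  -0.05] q6 1.26
```

```bash
for i in 1 2; do python3 -m handwheel '[[[0,0.001,-0.0004,0,2],[0,0.0,0,0,0]]]'>/dev/null;python3 st.py; done; python3 -m handwheel '[[[0,-0.006,0,0,0],[0,0,0,-0.025,0],[0,0,0,-0.025,0],[0,0,0,-0.025,0],[0,0,0,-0.025,0],[0,-0.025,0,-0.025,-7],[0,-0.025,0,-0.015,-7],[0,-0.01,0.025,0,-7],[0,-0.01,0.025,0,-7],[0,0,0,0,0],[0,0,0,0,0]]]'; python3 look.py w3
```

```text
t 15.4667 z 0.1082 axis in tool mm [11.9 26.4] box [-9.3 27.4] az 14.0 F [-0.9 -1.  -0.1] tq [-0.19  0.15 -0.07] q6 1.29
t 15.6333 z 0.1082 axis in tool mm [11.8 26.4] box [-8.3 27.7] az 12.0 F [-2.2 -0.8  1. ] tq [-0.2   0.22 -0.04] q6 1.33
time: 16.55
eef_pos: [0.4882, 0.0159, 0.2484]
tcp_rot: [0.94, 0.341, 0.001, -0.0]
contact_force: [0.0, 0.1, -0.8]
opening: -0.003
finger_force: 0.0
16.55 [0.4882 0.0159 0.2484] [-1.760e-01 -1.500e-01  2.005e+00  1.000e-03  1.285e+00  6.990e-01]
tool x az 39.84055336836406 z [ 1.e-03  7.e-04 -1.e+00]
screw_mid [290.  104.6] 0.65 [0.5525 0.0599 0.117 ]
start_top [327.3   6.9] 0.63 [0.6189 0.0826 0.13  ]
drops [229.9 177.8] 0.57 [0.4427 0.0584 0.    ]
aid_case [288.5 214.4] 0.83 [ 0.4528 -0.0273  0.    ]
dryer [289.1 106.8] 0.73 [0.5523 0.0567 0.    ]
mask 928 0.82 [0.4595, 0.1926, 0.1162, 0.1171]
```

View pics/w3.png

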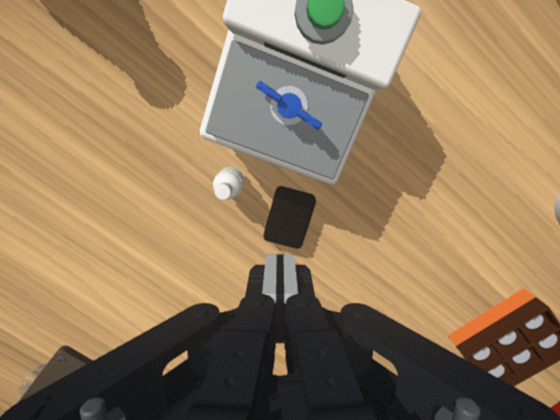

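The picture shows the wings from (258,85) to (319,125), about 11° clockwise past the lid's long edge. The bottle and the case are undisturbed. So it started at q≈9.2 and about 2.95 rad remain, which is one more stroke.

```bash
python3 -m handwheel '[[[0,0.0273,0.0137,0,0],[0,0.0273,0.0137,0,0],[0,0.0273,0.0137,0,0],[0,0,0,0,-7],[0,0,0,0,-7],[0,0,0,0,-7],[0,0,0,0,-7],[0,0,0,0,-7],[0,0,0,0,-7],[0,0,0,0,-7],[0,0,0,0,-7],[0,0,0,0,-7]]]'>/dev/null; python3 -m handwheel '[[[0,0,0,0,-7],[0,0,0,0,-7],[0,0,0,0,-7],[0,0,0,0,-7],[0,0,0,0,-7],[0,0,0,0,-7],[0,0,0,0,-7],[0,0,0,0,-7],[0,0,0,0,-7],[0,0,0,0,-7],[0,0,0,0,-7],[0,0,0,0,-7]]]'>/dev/null;python3 -m handwheel '[[[0,0,0,0.03,0],[0,0,0,0.03,0],[0,0,0,0.03,0],[0,0,0,0,0],[0,0,0,0,0]]]'; python3 st.py
```

```text
time: 19.32
eef_pos: [0.576, 0.0382, 0.1565]
tcp_rot: [-0.061, 0.998, 0.0, -0.002]
contact_force: [0.1, 0.1, -0.5]
opening: -0.001
finger_force: 0.0
t 19.3167 z 0.1565 axis in tool mm [21.1 25.6] box [ 15.1 -29.5] az -173.0 F [ 0.1  0.1 -0.5] tq [-0.03 -0.03 -0.02] q6 -1.8
```

```bash
python3 -m handwheel '[[[0,-0.001,-0.0015,0.02,0],[0,0,0,0.018,0],[0,0,0,0.012,0],[0,0,0,0,0],[0,0,0,0,0]]]'>/dev/null;python3 st.py; python3 -m handwheel '[[[0,0.004,0,0,0],[0,0.004,0,0,0],[0,0.0034,-0.0015,0,7],[0,0.0034,-0.0015,0,7],[0,0.0034,-0.0015,0,7],[0,0.0034,-0.0015,0,7],[0,0.0034,-0.0015,0,7],[0,0.0034,-0.0015,0,7]]]'>/dev/null;python3 st.py
python3 -m handwheel '[[[0,0.0034,-0.0015,0,7],[0,0.0034,-0.0015,0,7],[0,0.0034,-0.0015,0,7],[0,0.0034,-0.0015,0,7],[0,0.0034,-0.0015,0,7],[0,0.0034,-0.0015,0,7],[0,0.0034,-0.0015,0,7],[0,0.0034,-0.0015,0,7],[0,0.0034,-0.0015,0,7],[0,0.0034,-0.0015,0,7],[0,0.0034,-0.0015,0,7],[0,0.0034,-0.0015,0,7]]]'>/dev/null;python3 st.py
```

```text
t 19.7333 z 0.1093 axis in tool mm [23.9 27.8] box [ 17.4 -32.3] az -173.0 F [0.9 0.7 0.6] tq [-0.02 -0.04  0.03] q6 -1.81
t 20.4 z 0.1097 axis in tool mm [16.6 26.8] box [-12.4 -29. ] az 144.7 F [ 1.4 -1.2 -1.2] tq [-0.35 -0.16  0.03] q6 -1.08
t 21.4 z 0.1092 axis in tool mm [14.5 25.2] box [-27.5   9.4] az 60.7 F [-0.  -1.8 -0.6] tq [-0.38  0.06 -0.01] q6 0.44
```

```bash
python3 -m handwheel '[[[0,0.0015,-0.0006,0,3],[0,0.0015,-0.0006,0,3],[0,0.0015,-0.0006,0,3],[0,0.0015,-0.0006,0,3],[0,0.0015,-0.0006,0,3],[0,0.0015,-0.0006,0,3],[0,0.0015,-0.0006,0,3],[0,0.0015,-0.0006,0,3],[0,0.0015,-0.0006,0,3],[0,0,0,0,0]]]'>/dev/null;python3 st.py;for i in 1 2 3; do python3 -m handwheel '[[[0,0.001,-0.0004,0,2],[0,0.0,0,0,0]]]'>/dev/null;python3 st.py; done
```

```text
t 22.2333 z 0.1089 axis in tool mm [12.8 25.1] box [-18.7  21.1] az 34.0 F [-1.7 -2.  -1.5] tq [-0.31  0.18 -0.01] q6 0.93
t 22.4 z 0.1088 axis in tool mm [12.5 25. ] box [-17.6  21.7] az 32.0 F [-1.4 -1.  -0.5] tq [-0.28  0.22 -0.01] q6 0.96
t 22.5667 z 0.1088 axis in tool mm [12.2 25. ] box [-16.6  22.4] az 30.1 F [-0.6 -1.5 -0.6] tq [-0.27  0.23  0.03] q6 1.0
t 22.7333 z 0.1087 axis in tool mm [12. 25.] box [-15.6  23. ] az 28.1 F [-1.8 -0.8 -0. ] tq [-0.26  0.2   0.02] q6 1.04
```

```bash
for i in 1 2 3; do python3 -m handwheel '[[[0,0.0007,-0.0003,0,1],[0,0,0,0,0]]]'>/dev/null;python3 st.py; done
```

```text
t 22.9 z 0.1086 axis in tool mm [11.6 25.1] box [-14.8  23.3] az 27.0 F [-0.4 -1.9  0.9] tq [-0.29  0.2  -0.07] q6 1.06
t 23.0667 z 0.1085 axis in tool mm [11.7 25.1] box [-14.5  23.6] az 26.0 F [-2.1 -2.6  2. ] tq [-0.54  0.5  -0.06] q6 1.08
t 23.2333 z 0.1085 axis in tool mm [11.9 25.1] box [-14.3  23.9] az 25.0 F [-5.  -4.8  4.3] tq [-0.74  0.74 -0.04] q6 1.09
```

The force rises to about 7 N while the screw stops moving, so it has reached the stop. I'll back off, lift and check.

```bash
python3 -m handwheel '[[[0,-0.006,0,0,0],[0,0,0,-0.025,0],[0,0,0,-0.025,0],[0,0,0,-0.025,0],[0,0,0,-0.025,0],[0,-0.025,0,-0.025,0],[0,-0.035,0,-0.015,0],[0,-0.01,0.02,0,0],[0,0,0,0,0],[0,0,0,0,0]]]'; python3 look.py w4
python3 - <<'E'
import sys;sys.path.insert(0,'.')
from h import *
viewer.read_camera('side');viewer.read_camera('scene')
rs=[]
for n in('scene','side','wrist'):
    r=viewer.pinpoint(n,'start_top')
    if r: uv=np.array(r[0]['xy'])*[560,420];print(n,uv,r[0]['confidence']);rs.append(ray(cam(n),uv))
print(tri(rs))
E
```

```text
time: 24.07
eef_pos: [0.471, 0.029, 0.2488]
tcp_rot: [0.976, 0.216, 0.001, -0.0]
contact_force: [-0.1, -0.5, 0.1]
opening: 0.001
finger_force: 0.0
24.0667 [0.471  0.029  0.2488] [-1.550e-01 -1.920e-01  2.041e+00  2.000e-03  1.290e+00  9.810e-01]
tool x az 24.89806765764153 z [ 0.0028  0.0011 -1.    ]
screw_mid [284.4  93.7] 0.82 [0.5501 0.0625 0.117 ]
drops [248.2 182.2] 0.59 [0.4425 0.0592 0.    ]
aid_case [314.8 206. ] 0.62 [ 0.4498 -0.0288  0.    ]
dryer [287.7  97.3] 0.75 [0.5524 0.0577 0.    ]
mask 925 0.75 [0.4541, 0.1879, 0.1334, 0.0733]
scene [329.    211.806] 0.44
side [308.784 173.502] 0.52
[0.6286305  0.08435199 0.14509685]
```

View pics/w4.png

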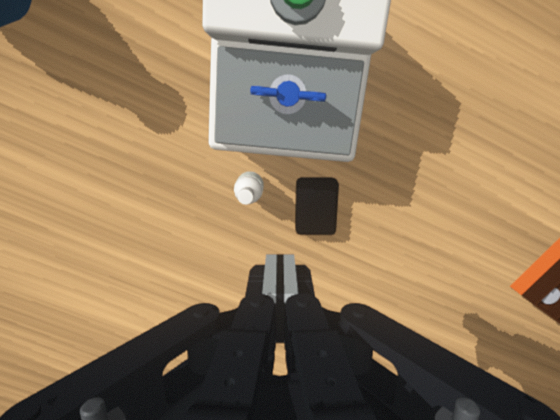

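The wings (250,90)–(326,97) now lie parallel to the lid edge, so the screw is home and the neighbours haven't moved. Next, the button.

```bash
python3 -m handwheel '[[[0,0.0391,0.0033,0,0],[0,0.0391,0.0033,0,0],[0,0.0391,0.0033,0,0],[0,0.0391,0.0033,0,0],[0,0,0,0.03,0],[0,0,0,0.03,0],[0,0,0,0.02,0],[0,0,0,0,0],[0,0,0,0,0]]]'; python3 st.py
```

```text
time: 25.42
eef_pos: [0.6172, 0.0833, 0.1669]
tcp_rot: [0.976, 0.216, -0.002, -0.0]
contact_force: [1.1, -0.2, 0.3]
opening: -0.003
finger_force: 0.0
t 25.4167 z 0.1669 axis in tool mm [-68.5  -7.4] box [68.9 -0.8] az 25.0 F [ 1.1 -0.2  0.3] tq [0.   0.01 0.03] q6 1.11
```

```bash
python3 -m handwheel '[[[0,0,0,0.015,0],[0,0,0,0.007,0],[0,0,0,0.004,0],[0,0,0,0,0],[0,0,0,0,0]]]'>/dev/null; python3 st.py; for i in 1 2 3 4 5; do python3 -m handwheel '[[[0,0,0,0.002,0],[0,0,0,0,0]]]'>/dev/null; python3 st.py;done
```

```text
t 25.8333 z 0.1433 axis in tool mm [-69.6  -8. ] box [70.  -1.3] az 25.0 F [ 0.2 -0.5  0.4] tq [ 0.04  0.   -0.06] q6 1.11
t 26.0 z 0.141 axis in tool mm [-69.5  -7.9] box [70.  -1.2] az 25.0 F [ 0.4  0.3 -1. ] tq [-0.02 -0.03  0.05] q6 1.11
t 26.1667 z 0.1388 axis in tool mm [-69.7  -8. ] box [70.1 -1.3] az 25.0 F [ 0.9 -0.1  2.2] tq [-0.04 -0.05  0.03] q6 1.11
t 26.3333 z 0.1368 axis in tool mm [-69.7  -8. ] box [70.1 -1.3] az 25.0 F [0.4 0.3 3.2] tq [-0.02 -0.04 -0.03] q6 1.11
t 26.5 z 0.1348 axis in tool mm [-69.7  -8. ] box [70.2 -1.3] az 25.0 F [0.2 0.5 4.5] tq [ 0.01 -0.04 -0.02] q6 1.11
t 26.6667 z 0.134 axis in tool mm [-69.7  -8.1] box [70.2 -1.3] az 25.0 F [-2.2  0.1  9.3] tq [0.01 0.39 0.01] q6 1.11
```

The button bottomed out after about 6 mm with the force jumping to 9 N. I'll lift clear and check.

```bash
python3 -m handwheel '[[[0,0,0,0,0],[0,0,0,-0.01,0],[0,0,0,-0.03,0],[0,0,0,-0.03,0],[0,0,0,-0.03,0],[0,-0.04,0,0,0],[0,-0.04,0,0,0],[0,-0.04,0,0,0],[0,-0.03,0,0,0],[0,0,0,0,0],[0,0,0,0,0]]]'; python3 look.py w5
```

```text
time: 27.58
eef_pos: [0.4807, 0.0195, 0.2317]
tcp_rot: [0.976, 0.216, -0.0, -0.0]
contact_force: [-0.1, 0.2, 0.2]
opening: 0.002
finger_force: 0.0
27.5833 [0.4807 0.0195 0.2317] [-0.171 -0.152  2.039  0.     1.256  0.965]
tool x az 24.924270226708806 z [-7.e-04  3.e-04 -1.e+00]
screw_mid [270.9 101.2] 0.59 [0.5496 0.0599 0.117 ]
drops [236.7 188.5] 0.84 [0.4429 0.059  0.    ]
aid_case [306.8 211. ] 0.98 [ 0.4529 -0.0287  0.    ]
dryer [273.8  98.6] 0.77 [0.5531 0.0614 0.    ]
mask 1069 0.88 [0.4155, 0.206, 0.145, 0.0743]
```

View pics/w5.png

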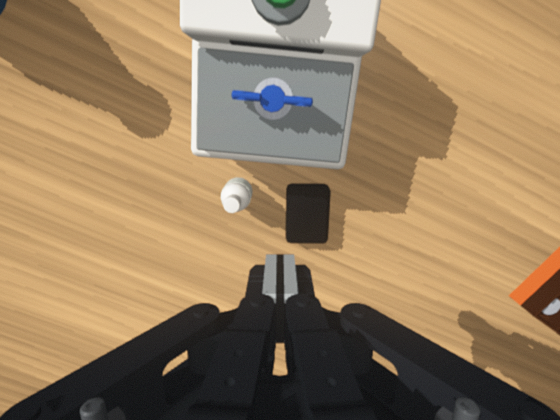

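The wings (233,95)–(312,102) are still parallel to the lid, the bottle (236,195) and the case (308,213) are in place, and the arm is clear. I'll hand the job in.

```bash
python3 -c "
from plant import sign_off; print(sign_off())"
```

```text
the job is handed in; nothing more can be done
None
```

I turned the wing screw home to its stop in three light strokes, pressed the green button fully and let it go, and handed the job in at about 28 s; the bottle and case in front did not move, but the hand-in returned no verdict.

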